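Set the filter changer to its third click

TASK

The lever of the filter changer is parked at the plain end of its slot. Push it gently with the fingertips along the slot, counting the clicks as it drops from one notch to the next, and stop when it sits in the third notch; do not run past that notch, not even to come back. Do not grip the lever, leave the can, the eyepiece and the little bottle round the changer where they stand, and finish with the hand clear.

Things in the scene. Friction and masses are not known exactly. Their poses are not given: they have to be found in the camera images.
- filter_changer: low grey box with an aluminium top, fixed to the worktop, 70 x 200 x 42 mm (its x, y, z), origin at the centre of its underside, z up; the lever's slot runs along its y axis in the middle of the top. Dark tick lines beside the slot mark the four notches; the third lies 20 mm to +y of the box's middle. There black ports stick out 6 mm (-x side) and 12 mm (+x)
- lever (a joint): m slid along the box's +y; 0 is the stop 50 mm to -y of its middle; starts at 0 to 0.008. Plain slide to 0.010 (0.4 N friction), then notches at 0.030, 0.050, 0.070 (third), 0.090; far stop 0.097. Crests at 0.020, 0.040, 0.060, 0.080: pushing up to one takes 4 to 6 N (more if rushed), past it the lever springs ahead by itself into the next notch and stays
- lever_paddle (a point): middle of the lever's black paddle, 30 mm wide across the slot, 10 mm thick along it, 42 mm high, lower edge 8 mm and upper edge 50 mm above the top of the box (a thin stem below); the point is 71 mm above the worktop. Axes as the box's; moves with the lever
- objective_can: black screw can with a grey ribbed lid, 37 mm across, 54 mm high, loose, standing beside the box; origin at the centre of its underside
- eyepiece: black microscope eyepiece, 34 mm across, 51 mm high, loose, standing beside the box; origin at the centre of its underside
- oil_bottle: little bottle with a white cap, 27 mm across, 60 mm high, loose, standing beside the box; origin at the centre of its underside

How it is judged:
On the way, in this order (a step that is already met when the one before it is completed fails the run):
1. the lever clicks into the first notch (value of joint lever between 0.022 and 0.04 m).
2. the lever clicks into the second notch (value of joint lever between 0.042 and 0.06 m).
3. the lever clicks into the third notch (value of joint lever between 0.066 and 0.074 m), for 0.2 s.
At the end, for the whole second after the job is handed in: The lever rests in the third notch (joint value 0.067 to 0.073), and the can, the eyepiece and the bottle stand upright within 20 mm of where they were (value of joint lever between 0.067 and 0.073 m and velocity of joint lever between -0.005 and 0.005 m/s and angle between each of objective_can, eyepiece, oil_bottle's own z axis and vertical below 0.1 rad and distance of each of objective_can, eyepiece, oil_bottle from where it was at the start of the episode below 0.02 m); the robot touches nothing.
It fails at once if the lever is run past the third notch, over the next crest (value of joint lever above 0.08 m).
It fails at once if the lever is gripped or shoved hard (more than 30 N) (contact force between the fingers and lever above 30 N).
It fails at once if the can, the eyepiece or the bottle is lifted, knocked over or moved by more than 20 mm (distance of any of objective_can, eyepiece, oil_bottle from where it was at the start of the episode above 0.02 m).
It also fails if it takes over 48 s, if anything falls off the work surface, if the arm or the gripper's body presses on something with over 40 N, if the wrist force passes 120 N, or if a joint passes its speed limit or range.

ROBOT

A 6-joint arm with a two-finger parallel gripper is mounted at the origin on a cart in front of the work surface, level with it; the furniture and walls round the work are solid. World frame = base frame: x ahead of the robot, y to its left, z up, the work surface at z = 0. Lengths are in m, angles in rad, forces in N, time in s.
With the tool pointing down it reaches from about 0.325 to 0.925 m from the base axis. Payload 3.1 kg.
Tool frame: the origin (TCP) lies at the centre of the arm's flange, where the gripper is bolted on; the fingertips stand 173 mm ahead of it and the grasp point (between the pads) lies 155 mm ahead of it; z points along the fingers, y is the line along which they close (so a half turn about z gives the same grasp; the last joint's range is limited). The gripper opens to 85 mm and grips with 20 to 120 N. Pads are 22 mm wide; open, the fingers measure 114 mm over their backs; the gripper's body (76 mm by 85 mm) begins 54 mm behind the grasp point. The pads swing forward as they close: fully open they stand 13 mm farther back than shut.
Start: joints at [1.038, 0.217, 1.613, -0, 1.311, -0.112], TCP at [0.255, 0.57, 0.405] pointing down, gripper open.
Joint ranges: [-2.75, 2.75], [-0.78, 2.1], [0.31, 2.55], [-1.13, 4.27], [0.13, 2.63], [-2.58, 2.58]. Speed limits (rad/s): [2.79, 2.79, 3.14, 3.14, 3.14, 3.14].

INTERFACE

Orientations are given as [roll, pitch, yaw] about the fixed x, y, z axes, in that order (R = Rz(yaw) Ry(pitch) Rx(roll)).
In Python, from rig import arm gives the robot as it stands.
- The arm moves only by the tool play_rows, never from a script. Its argument "moves" is text: rows parted by semicolons, each of 5 numbers parted by spaces: the opening, from -1 (shut) to 1 (fully open), so that 0 is half open, then the shift along the tool's x, y, z in cm, then the turn about the tool's z in degrees. In form: fingers x y z yaw; .... A call has 1 to 20 rows; each row is the pose to reach, as a shift and turn from the pose commanded when the call began, along the tool's axes at that moment; what a row does not reach only later rows make up. A row lasts 1/12 s, in which the tool goes at most 41.7 mm and 7.16 degrees, less where a joint would pass 70% of its speed; a pose out of reach is approached as far as the arm can. A call with a gripper value outside its range is refused whole. The fingers move at their own pace and stop on an object; "newtons" is the grip in N (left out, the last holds). Time passes only in rows, so rows that repeat a pose let the fingers close. It gives the time, the measured TCP pose, the force, the opening and the grip force at its end, in the units of the state.
- arm.read_state(): the state, without advancing time (a new reading comes with each control period).
- arm.get_image(name): name is "side" or "top"; returns a dict with "frame" (400x640x3 uint8, red, green, blue), "fx", "fy", "cx", "cy" (pixels), "dist_coeffs" ([k1, k2, p1, p2, k3] as OpenCV has them; the pictures are not rectified), "view" (4x4, takes a point from world to camera coordinates). Camera axes: x right, y down, z forward; pixel columns grow to the right and rows downward; lengths in m; the calibration is good to about 2 mm. A picture is of the moment at which its call begins. There is no depth.
- arm.finish_job(): hands the job in; it is judged then, once.
The state is a dict: "time": time; "joint_positions": joint angles; "joint_velocities": joint speeds; "effort": joint torques, N m; "eef_pos": TCP position; "tcp_rot": TCP orientation; "wrist_force": force on the tool from outside, world axes, zero at the start; "wrist_torque": the same for the moment, N m; "opening": opening from 0.0 (shut) to 1.0 (fully open); "finger_force": force on a finger pad.
Only numpy, scipy, OpenCV 4.12 (cv2) and the standard library are available. Lean on these libraries where they do the work, as an engineer would, in place of code of your own. Each camera call takes 0.05 s, during which the arm holds its last target. There are 200 camera calls.

## Working session

There is one attempt and no reset: what is moved stays moved. The work goes in short steps, Python scripts to look and compute and a tool call to move; the robot and the scene stay as the last step left them, time stands still between calls to the robot, and variables do not carry over. Pictures are saved under pics/ and viewed, at most 10 in all, crops included, and the job is handed in when it is done.

Besides the shell and the picture viewer there is one more tool, called as name(argument=value, ...) on one line, values as JSON. play_rows: Moves the arm, as the interface text tells. Its arguments: {"type":"object","properties":{"moves":{"type":"string"},"newtons":{"type":"number"}},"required":["moves"]}

```bash
mkdir -p pics; ls; python3 - <<'E'
from rig import arm
import cv2
s=arm.read_state()
print(s['time'],s['eef_pos'],s['tcp_rot'],s['opening'])
for n in('side','top'):
    d=arm.get_image(n);cv2.imwrite(f'pics/{n}0.png',d['frame'][:,:,::-1])
    print(n,d['fx'],d['fy'],d['cx'],d['cy'],d['dist_coeffs']);print(d['view'])
E
```

```text
pics
0.0 [0.25506914 0.57014069 0.40336175] [-3.13920338e+00 -2.63788016e-04  2.72083561e+00] 1.0019323364888961
side 366.608979015602 366.608979015602 320.0427138201869 200.57021432966056 [-0.05203478  0.          0.          0.          0.        ]
[[ 0.9559546  -0.29262619 -0.0228193  -0.52688104]
 [-0.14529454 -0.40422957 -0.90304372  0.16278855]
 [ 0.25503     0.86658431 -0.4289421   0.73634144]
 [ 0.          0.          0.          1.        ]]
top 473.321678087069 473.321678087069 328.6157756181936 193.6449865155325 [-0.02645023  0.          0.          0.          0.        ]
[[ 0.01866165 -0.99978323 -0.00923227 -0.01937318]
 [-0.98418275 -0.01674187 -0.17636334  0.54028472]
 [ 0.17617054  0.01237747 -0.98428184  0.88773469]
 [ 0.          0.          0.          1.        ]]
```

View pics/side0.png

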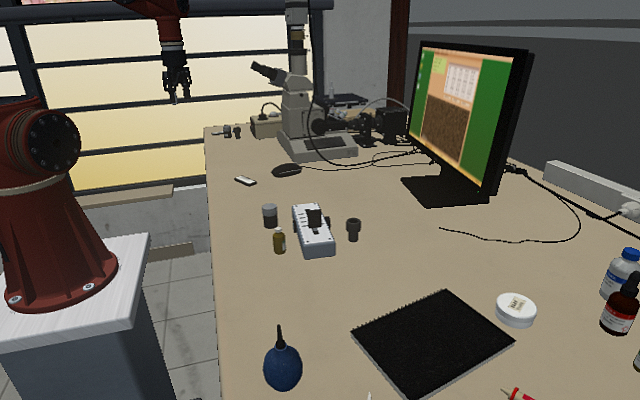

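View pics/top0.png

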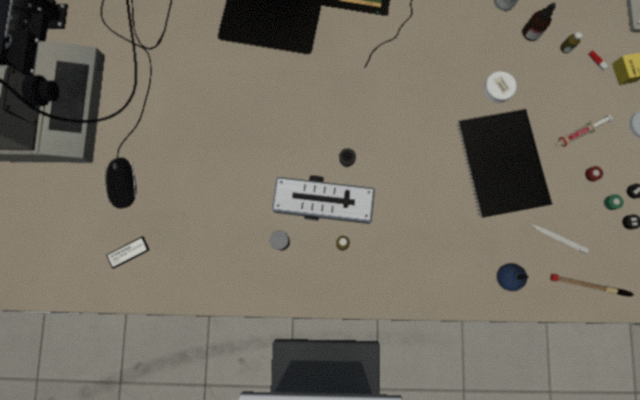

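The side view shows the changer at about (314,230), with the can at (270,215), the bottle at (279,240) and the eyepiece at (353,229). In the top view the box spans x 273–375 and y 178–222. The lever is at about (349,199), at the -y end, and the ports at (316,180) and (311,217) mark the third notch.

```bash
cat > h.py <<'E'
import numpy as np,cv2
def ray(d,uv):
    K=np.array([[d['fx'],0,d['cx']],[0,d['fy'],d['cy']],[0,0,1]])
    p=cv2.undistortPoints(np.array(uv,float).reshape(-1,1,2),K,np.array(d['dist_coeffs'])).reshape(-1,2)
    R=d['view'][:3,:3];t=d['view'][:3,3]
    return -R.T@t,np.c_[p,np.ones(len(p))]@R
def onz(d,uv,z):
    o,v=ray(d,uv);return o+v*((z-o[2])/v[:,2])[:,None]
def proj(d,P):
    K=np.array([[d['fx'],0,d['cx']],[0,d['fy'],d['cy']],[0,0,1]])
    R,t=d['view'][:3,:3],d['view'][:3,3]
    return cv2.projectPoints(np.array(P,float),cv2.Rodrigues(R)[0],t,K,np.array(d['dist_coeffs']))[0].reshape(-1,2)
E
python3 - <<'E'
from rig import arm
from h import *
d=arm.get_image('top');f=d['frame'][:,:,::-1].copy()
hsv=cv2.cvtColor(f,cv2.COLOR_BGR2HSV)
m=((hsv[...,1]<40)&(hsv[...,2]>140)).astype(np.uint8)
w=np.zeros_like(m);w[165:235,262:388]=m[165:235,262:388]
w=cv2.morphologyEx(w,cv2.MORPH_CLOSE,np.ones((9,9)))
c=max(cv2.findContours(w,0,2)[0],key=cv2.contourArea)
r=cv2.minAreaRect(c);b=cv2.boxPoints(r);print(r)
P=onz(d,b,.042);print(P.round(4),P.mean(0),np.linalg.norm(P-np.roll(P,1,0),axis=1))
e=max([P[1]-P[0],P[2]-P[1]],key=np.linalg.norm);e*=np.sign(e[1]);print('yaw of box y',np.degrees(np.arctan2(-e[0],e[1])))
cr=cv2.resize(f[150:260,250:400],None,fx=5,fy=5,interpolation=cv2.INTER_CUBIC);cv2.imwrite('pics/topc.png',cr)
s=arm.get_image('side')['frame'][:,:,::-1]
cv2.imwrite('pics/sidec.png',cv2.resize(s[190:270,250:370],None,fx=6,fy=6,interpolation=cv2.INTER_CUBIC))
E
```

```text
((323.1958923339844, 195.88905334472656), (96.57171630859375, 37.21543884277344), 6.009006023406982)
[[ 0.5082  0.0995  0.042 ]
 [ 0.5833  0.0946  0.042 ]
 [ 0.5658 -0.0982  0.042 ]
 [ 0.4914 -0.0907  0.042 ]] [0.53717461 0.00129525 0.042     ] [0.19086088 0.07533026 0.193536   0.07487337]
yaw of box y -5.1841115990073225
```

View pics/topc.png

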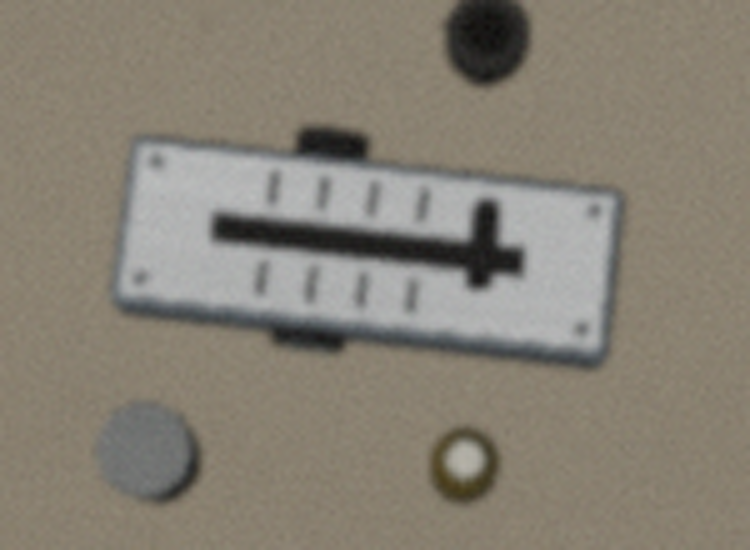

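View pics/sidec.png

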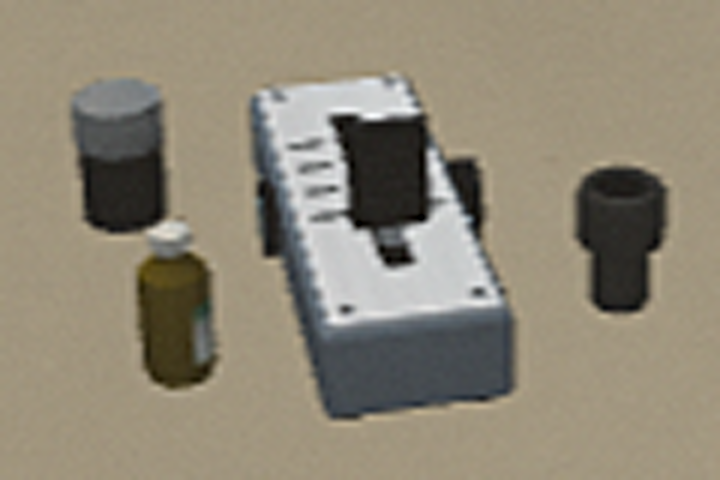

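The crop shows the ticks (slot midpoints at crop x 268 to 416), the lever top at about (483,243), the can at (147,450), the bottle at (464,460) and the eyepiece at (487,38). The tick marks give the slot frame directly.

```bash
python3 - <<'E'
from rig import arm
from h import *
d=arm.get_image('top')
px=lambda c:(np.array(c,float)+.5)/5-.5+[250,150]
A=onz(d,px([(274,187),(323,193),(373,198),(422,204)]),.042);B=onz(d,px([(263,278),(311,284),(362,290),(411,296)]),.042)
M=(A+B)/2;print(M.round(4),np.linalg.norm(np.diff(M,axis=0),axis=1))
u=np.polyfit([.04,.02,0,-.02],M[:,:2],1);y=u[0]/np.linalg.norm(u[0]);c=u[1];print('ydir',y,np.linalg.norm(u[0]),'yaw',np.degrees(np.arctan2(-y[0],y[1])),'c',c)
C=onz(d,px([(137,138),(622,190),(606,350),(118,298)]),.042);print('corners c',C.mean(0),np.linalg.norm(C-np.roll(C,1,0),axis=1))
e=C[0]+C[3]-C[1]-C[2];print('yaw2',np.degrees(np.arctan2(-e[0],e[1])))
c=(c+C[:,:2].mean(0))/2
# lever: dark blob; top-face outline extremes at z .092 (lower stem side hidden)
for q in [(487,200),(480,285),(483,243)]:
    p=onz(d,px([q]),.092)[0,:2]-c;print('lever along',p@y,'across',p@[y[1],-y[0]])
for n,q,z in [('can',(147,450),.054),('bot',(464,457),.06),('eye',(487,38),.051)]:
    p=onz(d,px([q]),z)[0,:2]-c;print(n,p@y,p@[y[1],-y[0]])
s=arm.read_state();r=s['tcp_rot'][2];tx=np.array([np.cos(r),np.sin(r)]);ty=np.array([np.sin(r),-np.cos(r)])
g=c-.09*y-s['eef_pos'][:2];print('c',c,'goal',c-.09*y,'tool shift cm',100*g@tx,100*g@ty,'turn',np.degrees(r-np.arctan2(y[1],y[0])))
E
```

```text
[[ 0.5359  0.0406  0.042 ]
 [ 0.5338  0.0212  0.042 ]
 [ 0.5319  0.0011  0.042 ]
 [ 0.5298 -0.0184  0.042 ]] [0.01947007 0.02020636 0.01961351]
ydir [0.10100318 0.9948861 ] 0.9903566575299341 yaw -5.796940889288338 c [0.53182785 0.00128388]
corners c [5.32065208e-01 1.03067511e-04 4.20000000e-02] [0.06509014 0.19512369 0.06457108 0.19397595]
yaw2 -5.203575431300622
lever along -0.04432903944986456 across 0.013589048213207566
lever along -0.045378961758660664 across -0.01890249305401345
lever along -0.044690433775604596 across -0.002919979854682017
can 0.07476969974353825 -0.09237872010469006
bot -0.047129875023189945 -0.08095528147916883
eye -0.03722120530114774 0.08681966335095932
c [0.53194653 0.00069347] goal [ 0.52285624 -0.08884628] tool shift cm -51.357509157469735 -49.23489678096341 turn 71.68771875308376
```

play_rows(moves="-1 -3 -3 0 4;-1 -6 -5.5 0 8;-1 -9 -8.5 0 12;-1 -12 -11.5 0 16;-1 -15 -14.5 0 20;-1 -18 -17.5 0 24;-1 -21 -20 0 28;-1 -24 -23 0 32;-1 -27 -26 0 36;-1 -30 -29 0 40;-1 -33 -31.5 0 44;-1 -36 -34.5 0 48;-1 -39 -37.5 0 52;-1 -42 -40 0 56;-1 -45 -43 0 60;-1 -48 -46 0 64;-1 -50 -48 0 68;-1 -51.4 -49.2 0 71.7;-1 -51.4 -49.2 0 71.7;-1 -51.4 -49.2 0 71.7", newtons=30)

```text
time: 1.92
eef_pos: [0.5235, -0.0894, 0.4044]
tcp_rot: [-3.141, -0.001, 1.468]
wrist_force: [-0.7, 0.4, -0.2]
opening: -0.002
finger_force: 0.0
```

play_rows(moves="-1 0 0 3 0;-1 0 0 6 0;-1 0 0 9 0;-1 0 0 11 0;-1 0 0 13 0;-1 0 0 14.5 0;-1 0 0 15.5 0;-1 0 0 16 0;-1 0 0 16.5 0;-1 0 0 16.5 0;-1 0 0 16.5 0")

```text
time: 2.83
eef_pos: [0.5239, -0.0884, 0.2404]
tcp_rot: [3.14, 0.0, 1.47]
wrist_force: [-0.5, -0.1, 0.8]
opening: -0.0
finger_force: 0.0
```

```bash
python3 - <<'E'
from rig import arm
from h import *
s=arm.read_state();print(s['eef_pos'],s['wrist_force'])
for n,b in(('side',(150,270,250,400)),('top',(150,260,250,400))):
    f=arm.get_image(n)['frame'][:,:,::-1];cv2.imwrite(f'pics/{n}1.png',cv2.resize(f[b[0]:b[1],b[2]:b[3]],None,fx=4,fy=4,interpolation=cv2.INTER_CUBIC))
E
```

```text
[ 0.52385251 -0.08841646  0.24044823] [-0.54419183 -0.12868378  0.82514541]
```

View pics/side1.png

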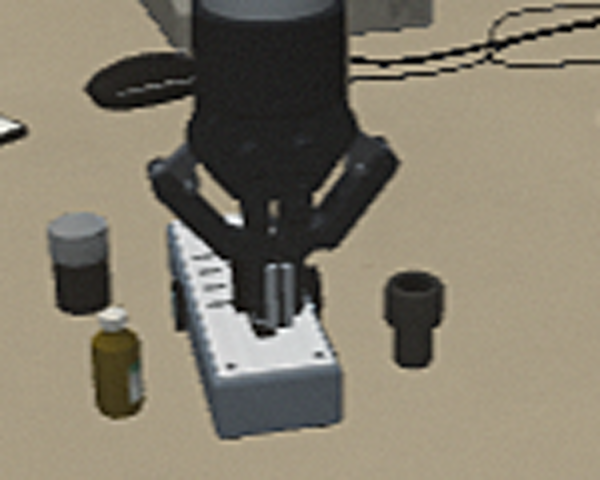

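The side view shows the shut fingers standing behind the paddle, at crop (280,290), above the box top and clear of the bottle and the eyepiece. Now I creep forward.

play_rows(moves="-1 0.5 0 0 0;-1 1 0 0 0;-1 1.5 0 0 0;-1 2 0 0 0;-1 2.2 0 0 0;-1 2.4 0 0 0;-1 2.5 0 0 0;-1 2.6 0 0 0;-1 2.7 0 0 0;-1 2.8 0 0 0;-1 2.9 0 0 0;-1 3 0 0 0;-1 3.1 0 0 0;-1 3.2 0 0 0;-1 3.3 0 0 0;-1 3.4 0 0 0;-1 3.5 0 0 0;-1 3.5 0 0 0")

```text
time: 4.43
eef_pos: [0.527, -0.054, 0.2397]
tcp_rot: [-3.142, 0.001, 1.47]
wrist_force: [-0.6, -4.3, -0.5]
opening: 0.003
finger_force: 2.1
```

```bash
cat >> h.py <<'E'
def show(arm):
    s=arm.read_state();y=np.array([.101,.9949]);c=np.array([.53195,.0007])
    print('along',((s['eef_pos'][:2]-c)@y).round(4),'F',(s['wrist_force'][:2]@y).round(2),'t',s['time'])
E
python3 - <<'E'
from rig import arm
from h import *
show(arm)
E
```

```text
along -0.0549 F -4.35 t 4.4333
```

play_rows(moves="-1 0.1 0 0 0;-1 0.1 0 0 0;-1 0.2 0 0 0;-1 0.2 0 0 0;-1 0.3 0 0 0;-1 0.3 0 0 0")

```text
time: 4.93
eef_pos: [0.5273, -0.0513, 0.2398]
tcp_rot: [3.142, 0.002, 1.47]
wrist_force: [-0.4, -5.0, -0.1]
opening: -0.001
finger_force: 2.7
```

play_rows(moves="-1 0.1 0 0 0;-1 0.1 0 0 0;-1 0.2 0 0 0;-1 0.2 0 0 0;-1 0.2 0 0 0")

```text
time: 5.35
eef_pos: [0.5275, -0.0493, 0.2397]
tcp_rot: [-3.142, 0.001, 1.47]
wrist_force: [-1.0, -5.3, -0.0]
opening: 0.003
finger_force: 2.6
```

play_rows(moves="-1 0.1 0 0 0;-1 0.1 0 0 0;-1 0.2 0 0 0;-1 0.2 0 0 0;-1 0.2 0 0 0")

```text
time: 5.77
eef_pos: [0.5277, -0.0476, 0.2398]
tcp_rot: [-3.142, 0.002, 1.47]
wrist_force: [-0.6, -7.4, -0.4]
opening: 0.002
finger_force: 3.4
```

play_rows(moves="-1 0.1 0 0 0;-1 0.1 0 0 0;-1 0.2 0 0 0;-1 0.2 0 0 0;-1 0.2 0 0 0")

```text
time: 6.18
eef_pos: [0.5279, -0.0446, 0.2397]
tcp_rot: [-3.142, -0.001, 1.469]
wrist_force: [-0.1, -0.7, -0.3]
opening: -0.005
finger_force: 0.6
```

play_rows(moves="-1 0.1 0 0 0;-1 0.1 0 0 0;-1 0.1 0 0 0")

```text
time: 6.43
eef_pos: [0.5281, -0.0432, 0.2397]
tcp_rot: [-3.142, -0.001, 1.469]
wrist_force: [0.0, 0.1, 0.1]
opening: 0.0
finger_force: 0.0
```

play_rows(moves="-1 0.1 0 0 0;-1 0.1 0 0 0;-1 0.1 0 0 0")

```text
time: 6.68
eef_pos: [0.5281, -0.0425, 0.2397]
tcp_rot: [-3.142, -0.0, 1.47]
wrist_force: [-0.1, 0.5, -0.2]
opening: 0.001
finger_force: 0.0
```

Click 1 came at TCP y of about -0.046, so the next crests are expected at about -0.026 and -0.006.

play_rows(moves="-1 0.2 0 0 0;-1 0.4 0 0 0;-1 0.5 0 0 0;-1 0.6 0 0 0;-1 0.7 0 0 0;-1 0.7 0 0 0;-1 0.8 0 0 0;-1 0.8 0 0 0;-1 0.9 0 0 0;-1 0.9 0 0 0;-1 1 0 0 0;-1 1 0 0 0;-1 1.1 0 0 0;-1 1.1 0 0 0;-1 1.2 0 0 0;-1 1.2 0 0 0;-1 1.3 0 0 0;-1 1.3 0 0 0")

```text
time: 8.18
eef_pos: [0.5294, -0.0307, 0.2398]
tcp_rot: [-3.142, 0.002, 1.47]
wrist_force: [-0.7, -5.8, 0.6]
opening: 0.0
finger_force: 2.7
```

play_rows(moves="-1 0.1 0 0 0;-1 0.1 0 0 0;-1 0.2 0 0 0;-1 0.2 0 0 0;-1 0.2 0 0 0")

```text
time: 8.6
eef_pos: [0.5296, -0.0287, 0.2398]
tcp_rot: [-3.141, 0.002, 1.47]
wrist_force: [-0.3, -5.4, 0.6]
opening: -0.0
finger_force: 2.8
```

play_rows(moves="-1 0.1 0 0 0;-1 0.1 0 0 0;-1 0.1 0 0 0")

```text
time: 8.85
eef_pos: [0.5297, -0.0279, 0.2398]
tcp_rot: [-3.141, 0.003, 1.47]
wrist_force: [-0.4, -6.2, 0.7]
opening: -0.0
finger_force: 3.2
```

play_rows(moves="-1 0.1 0 0 0;-1 0.1 0 0 0;-1 0.1 0 0 0")

```text
time: 9.1
eef_pos: [0.5298, -0.027, 0.2398]
tcp_rot: [-3.141, 0.003, 1.47]
wrist_force: [-2.3, -6.6, -0.2]
opening: 0.0
finger_force: 3.4
```

play_rows(moves="-1 0.1 0 0 0;-1 0.1 0 0 0;-1 0.1 0 0 0")

```text
time: 9.35
eef_pos: [0.5299, -0.0257, 0.2397]
tcp_rot: [-3.141, 0.002, 1.469]
wrist_force: [-0.7, -4.5, 0.1]
opening: -0.002
finger_force: 2.1
```

play_rows(moves="-1 0.1 0 0 0;-1 0.1 0 0 0;-1 0.1 0 0 0")

```text
time: 9.6
eef_pos: [0.5301, -0.0234, 0.2397]
tcp_rot: [3.142, -0.002, 1.469]
wrist_force: [0.0, 0.1, 0.1]
opening: 0.001
finger_force: 0.0
```

```bash
python3 - <<'E'
from rig import arm
from h import *
show(arm)
f=arm.get_image('top')['frame'][:,:,::-1];cv2.imwrite('pics/top2.png',cv2.resize(f[150:260,250:400],None,fx=5,fy=5,interpolation=cv2.INTER_CUBIC))
E
```

```text
along -0.0242 F 0.13 t 9.6
```

View pics/top2.png

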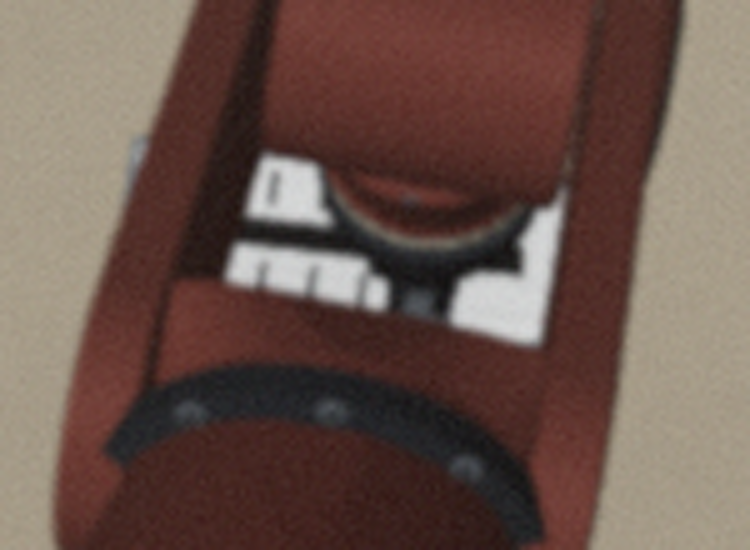

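The arm hides most of the changer, but a dark edge beside the second-notch tick at about (365,285) fits the lever being in notch 2, which agrees with the force drop. Next is the third crest, expected at y of about -0.006.

play_rows(moves="-1 0.2 0 0 0;-1 0.4 0 0 0;-1 0.5 0 0 0;-1 0.6 0 0 0;-1 0.6 0 0 0;-1 0.7 0 0 0;-1 0.7 0 0 0;-1 0.8 0 0 0;-1 0.8 0 0 0;-1 0.9 0 0 0;-1 0.9 0 0 0;-1 1 0 0 0;-1 1 0 0 0;-1 1.1 0 0 0;-1 1.1 0 0 0;-1 1.2 0 0 0;-1 1.2 0 0 0;-1 1.3 0 0 0;-1 1.3 0 0 0")

```text
time: 11.23
eef_pos: [0.5313, -0.0118, 0.2398]
tcp_rot: [-3.142, 0.002, 1.47]
wrist_force: [-0.9, -6.1, 1.0]
opening: -0.003
finger_force: 2.7
```

play_rows(moves="-1 0.1 0 0 0;-1 0.1 0 0 0;-1 0.2 0 0 0;-1 0.2 0 0 0;-1 0.2 0 0 0")

```text
time: 11.65
eef_pos: [0.5315, -0.0098, 0.2397]
tcp_rot: [-3.141, 0.002, 1.47]
wrist_force: [-0.9, -5.5, 0.3]
opening: 0.003
finger_force: 2.7
```

play_rows(moves="-1 0.1 0 0 0;-1 0.1 0 0 0;-1 0.1 0 0 0")

```text
time: 11.9
eef_pos: [0.5316, -0.0088, 0.2398]
tcp_rot: [-3.141, 0.002, 1.47]
wrist_force: [-1.6, -5.2, 0.5]
opening: 0.001
finger_force: 2.8
```

play_rows(moves="-1 0.1 0 0 0;-1 0.1 0 0 0;-1 0.1 0 0 0")

```text
time: 12.15
eef_pos: [0.5317, -0.0079, 0.2397]
tcp_rot: [-3.141, 0.003, 1.47]
wrist_force: [-0.7, -5.1, 0.6]
opening: 0.004
finger_force: 3.1
```

play_rows(moves="-1 0.1 0 0 0;-1 0.1 0 0 0;-1 0.1 0 0 0")

```text
time: 12.4
eef_pos: [0.5318, -0.007, 0.2398]
tcp_rot: [-3.141, 0.003, 1.47]
wrist_force: [-1.0, -6.4, 0.5]
opening: 0.004
finger_force: 3.3
```

play_rows(moves="-1 0.1 0 0 0;-1 0.1 0 0 0;-1 0.1 0 0 0;-1 0.1 0 0 0")

```text
time: 12.73
eef_pos: [0.5319, -0.0052, 0.2397]
tcp_rot: [-3.141, 0.0, 1.469]
wrist_force: [0.1, -3.3, 0.5]
opening: -0.004
finger_force: 1.6
```

play_rows(moves="-1 0.1 0 0 0;-1 0.1 0 0 0;-1 0.1 0 0 0;-1 0.1 0 0 0")

```text
time: 13.07
eef_pos: [0.5321, -0.0034, 0.2397]
tcp_rot: [3.142, -0.001, 1.469]
wrist_force: [0.5, 0.2, -0.0]
opening: 0.0
finger_force: 0.0
```

The third click has come and the force is zero. Now I back off, lift, and swing aside to look.

play_rows(moves="-1 -1 0 0 0;-1 -2 0 0 0;-1 -3 0 0 0;-1 -3 0 -2 0;-1 -3 0 -5 0;-1 -3 0 -8 0;-1 -3 0 -11 0;-1 -3 0 -14 0;-1 -6 0 -16 0;-1 -10 0 -16 0;-1 -14 0 -16 0;-1 -18 0 -16 0;-1 -22 0 -16 0;-1 -26 0 -16 0;-1 -29 0 -16 0;-1 -30 0 -16 0;-1 -30 0 -16 0;-1 -30 0 -16 0")

```text
time: 14.57
eef_pos: [0.5012, -0.3029, 0.3994]
tcp_rot: [-3.141, -0.001, 1.467]
wrist_force: [0.1, 1.7, 0.2]
opening: 0.002
finger_force: 0.0
```

```bash
python3 - <<'E'
from rig import arm
from h import *
show(arm)
f=arm.get_image('top')['frame'][:,:,::-1];cv2.imwrite('pics/top3.png',cv2.resize(f[150:260,250:400],None,fx=5,fy=5,interpolation=cv2.INTER_CUBIC))
E
```

```text
along -0.3052 F 1.67 t 14.5667
```

View pics/top3.png

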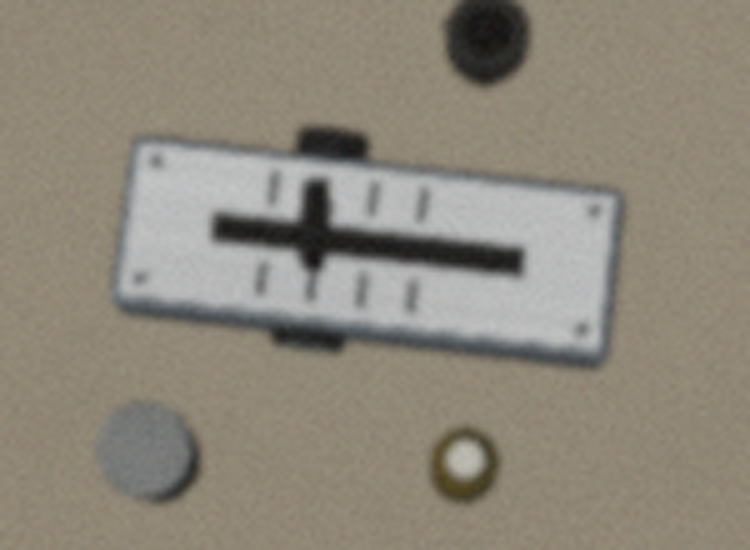

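The lever now sits on the third tick line, at (315,225). The can (147,450), the bottle (464,460) and the eyepiece (487,38) are where they were, and the hand is clear.

```bash
python3 -c "
from rig import arm
print(arm.finish_job())"
```

```text
the job is handed in; nothing more can be done
None
```

The lever was pushed through three clicks and sits in the third notch; the can, eyepiece and bottle look unmoved in the last picture, the hand is clear, and the job is handed in (about 15 s used; no verdict was returned).

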